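Set a stone ball in its display cup and bolt it in

ROBOT

A 6-joint arm with a two-finger parallel gripper is mounted at the origin on the work surface. World frame = base frame: x ahead of the robot, y to its left, z up, the work surface at z = 0. Lengths are in mm, angles in rad, forces in N, time in s.
With the tool pointing down it reaches from about 300 to 775 mm from the base axis. Payload 14.6 kg.
Tool frame: the origin (TCP) lies at the very end of the fingers, on their centre line; the grasp point (between the pads) lies 19 mm behind it (manip.grip_point_offset is the distance from the TCP to the grasp point, in mm); z points along the fingers, y is the line along which they close (so a half turn about z gives the same grasp; the last joint's range is limited). The gripper opens to 94 mm and grips with 3 to 60 N. Pads are 16 mm wide; open, the fingers measure 119 mm over their backs; the gripper's body (75 mm by 177 mm) begins 78 mm behind the grasp point.
Start: joints at [-1.25, 0.3, 1.521, -0, 1.321, -0.067], TCP at [207.976, -509.151, 205.446] pointing down, gripper open.
Joint ranges: [-3.03, 3.03], [-0.79, 2.21], [0.23, 2.52], [-1.04, 4.18], [0, 3.07], [-2.55, 2.55]. Speed limits (rad/s): [2.22, 2.22, 2.57, 3.14, 3.14, 3.14].

INTERFACE

Orientations are given as [roll, pitch, yaw] about the fixed x, y, z axes, in that order (R = Rz(yaw) Ry(pitch) Rx(roll)).
In Python, from cell import telemetry, eyes, manip gives the robot as it stands.
- The arm moves only by the tool play_rows, never from a script. Its arguments are lists of equal length, an entry for each row: "translation": the shift along the world's x, y, z in m, a list of three; "yaw": the turn about the world's z in rad. A call has 1 to 12 rows; each row is the pose to reach, as a shift and turn from the pose commanded when the call began; what a row does not reach only later rows make up. A row lasts 1/8 s, in which the tool goes at most 62.5 mm and 10.7 degrees, less where a joint would pass 70% of its speed; a pose out of reach is approached as far as the arm can. A call with a gripper value outside its range is refused whole. "hand" is the opening, from 0 (shut) to 1 (fully open), set as the call begins (left out, the last holds). The fingers move at their own pace and stop on an object; "force" is the grip in N (left out, the last holds). Time passes only in rows, so rows that repeat a pose let the fingers close. It gives the time, the measured TCP pose, the force, the opening and the grip force at its end, in the units of the state.
- telemetry.read_state(): the state, without advancing time (a new reading comes with each control period).
- eyes.camera(name): name is "scene" or "side" or "wrist"; returns a dict with "pixels" (480x640x3 uint8, red, green, blue), "fx", "fy", "cx", "cy" (pixels), "cam_to_world" (4x4, takes a point from camera to world coordinates); the wrist camera has in their place "T_tool_cam" (4x4, takes a point from camera to tool coordinates, whose origin is the TCP and whose axes are the flange's). Camera axes: x right, y up, looking along -z (the intrinsics and any distortion apply to the point x, -y, -z); pixel columns grow to the right and rows downward; lengths in mm; the calibration is good to about 2 mm. A picture is of the moment at which its call begins: read the wrist's pose just before it. There is no depth.
- manip.sign_off(): hands the job in; it is judged then, once.
The state is a dict: "clock": time; "joints": joint angles; "qd": joint speeds; "effort": joint torques, N m; "eef_pos": TCP position; "eef_rot": TCP orientation; "wrist_force": force on the tool from outside, world axes, zero at the start; "moment": the same for the moment, N m; "finger_gap": finger opening in mm; "finger_force": force on a finger pad.
Only numpy, scipy, OpenCV 4.12 (cv2) and the standard library are available. Lean on these libraries where they do the work, as an engineer would, in place of code of your own. Each camera call takes 0.05 s, during which the arm holds its last target. There are 200 camera calls.

TASK

Put the polished stone ball on show in its stand: pull the bolt's knob out as far as it goes, roll the ball gently along the track, without lifting it, until it settles in the cup at the end of the track, past the bolt, then push the knob fully back in so that the bolt bars the way behind the ball. Leave the bowl and the other stones where they are.

Things in the scene. Friction and masses are not known exactly. Their poses are not given: they have to be found in the camera images.
- stand: Fixed level wooden slab, 120 (its x) x 280 (its y) x 30 mm high; origin: centre of its underside, on the table. On its top, along y at x = 0, runs a track between dark rails 10 mm high, 44 mm apart inside, 68 mm over all, closed by a 10 mm strip at y = +126 mm. The cup is at its -y end; behind it a 30 mm high end wall, 68 mm wide, starts at y = -115 mm.
- cradle (a point): Centre of the ball when seated in the cup: at (0, -85, 50) mm in the stand's frame. The cup is a dark round pocket with a thin brass rim, 31 mm wide, 12 mm deep in the track's floor; the ball rests on its rim, 5 mm lower than on the track, and falls in by itself once its centre is within about 12 mm.
- ball_center (a point): Centre of the polished whitish stone ball, 50 mm in diameter, about 0.18 kg. It starts on the track on the +y side of the bolt and rolls freely; its centre is 55 mm above the table while on the track.
- knob (a point): Centre of the bolt's round steel knob, 26 mm in diameter, 22 mm long, axis level along the stand's x, 50 mm above the table, at y = -51 mm of the stand; x = -95 mm when in, -131 mm when out. Free above and on both y sides, to pinch from above. A steel guide block stands between it and the track (x -59 to -35, y -64 to -38, top 62 mm above the table).
- bolt (a joint): How far the bolt is pulled out, m: 0 fully in, 0.036 fully out (towards the stand's -x). About 3 N of friction, stays where left, hard stops at both ends. A 10 mm steel bar on the knob's axis: when in, its end stands 5 mm past the track's middle and bars the ball's way, 34 mm from the cup's centre; when out, it is clear of the ball.
- bowl: White bowl, 80 mm across, 32 mm high, a bystander. Origin: centre of its underside.
- lump: Grey rough stone, 72 mm across, 45 mm high, a bystander. Origin: centre of its underside.
- point: Pale pointed crystal, 44 mm across, 78 mm high, standing, a bystander. Origin: centre of its underside.
Not all that is in view belongs to the job. What is shaped like the part that bears ball_center but red is not meant.

How it is judged (in metres and radians):
On the way, in this order (a step that is already met when the one before it is completed fails the run):
1. the bolt is pulled out to its stop (within 4 mm), the ball not yet in the cup (value of joint bolt above 0.032 m and distance between ball_center and cradle above 0.02 m), for 0.1 s.
2. the ball lies seated and still in the cup while the bolt is out (distance between ball_center and cradle below 0.005 m and linear speed of ball below 0.02 m/s and value of joint bolt above 0.02 m), for 0.3 s.
At the end, for the whole second after the job is handed in: The ball lies still in the cup (centre within 5 mm of its seated place) and the bolt is pushed in to within 4 mm of its stop (value of joint bolt below 0.004 m and distance between ball_center and cradle below 0.005 m and linear speed of ball below 0.02 m/s); the robot touches nothing.
It fails at once if the ball is lifted more than 20 mm off the track (z of ball_center in the frame of stand above 0.075 m).
It fails at once if the ball comes off the stand (z of ball_center in the frame of stand below 0.04 m).
It fails at once if the ball is flung along (faster than 0.5 m/s) (linear speed of ball above 0.5 m/s).
It fails at once if a bystander is moved more than 20 mm (distance of any of bowl, lump, point from where it was at the start of the episode above 0.02 m).
It also fails if it takes over 64 s, if anything falls off the work surface, if the arm or the gripper's body presses on something with over 40 N, if the wrist force passes 120 N, or if a joint passes its speed limit or range.

## Working session

There is one attempt and no reset: what is moved stays moved. The work goes in short steps, Python scripts to look and compute and a tool call to move; the robot and the scene stay as the last step left them, time stands still between calls to the robot, and variables do not carry over. Pictures are saved under pics/ and viewed, at most 10 in all, crops included, and the job is handed in when it is done.

Besides the shell and the picture viewer there is one more tool, called after "Call:" as a command line: name --pt "numbers of a row" for each row, then --argument value for the rest. play_rows: Moves the arm, as the interface text tells. Its arguments: {"type":"object","properties":{"translation":{"type":"array","items":{"type":"array","items":{"type":"number"}}},"yaw":{"type":"array","items":{"type":"number"}},"hand":{"type":"number"},"force":{"type":"number"}},"required":["translation","yaw"]}

```bash
ls; mkdir -p pics; cat > h.py <<'E'
import numpy as np,cv2
from cell import telemetry,eyes,manip
def px2w(c,u,v,z):
    M=np.array(c["cam_to_world"]);d=M[:3,:3]@np.array([(u-c["cx"])/c["fx"],-(v-c["cy"])/c["fy"],-1]);o=M[:3,3]
    return o+d*(z-o[2])/d[2]
def w2px(c,p):
    M=np.array(c["cam_to_world"]);q=M[:3,:3].T@(np.array(p,float)-M[:3,3])
    return c["cx"]+c["fx"]*q[0]/-q[2],c["cy"]-c["fy"]*q[1]/-q[2]
def save(c,n):cv2.imwrite(n,c["pixels"][:,:,::-1])
E
python3 - <<'E'
from h import *
for n in("scene","side"):
    c=eyes.camera(n);save(c,f"pics/{n}0.png");print(n,{k:v for k,v in c.items() if k!="pixels"})
print(telemetry.read_state())
E
```

```text
pics
scene {'fx': 439.5743382578091, 'fy': 439.5743382578091, 'cx': 324.5069550257708, 'cy': 235.26744131271667, 'cam_to_world': array([[ 2.14857673e-01, -8.10972309e-01,  5.44205930e-01,
         1.05403806e+03],
       [ 9.76645201e-01,  1.78738474e-01, -1.19233839e-01,
        -1.13858809e+02],
       [-5.75195639e-04,  5.57114416e-01,  8.30435547e-01,
         6.73134528e+02],
       [ 0.00000000e+00,  0.00000000e+00,  0.00000000e+00,
         1.00000000e+00]])}
side {'fx': 567.3816133224141, 'fy': 567.3816133224141, 'cx': 321.57362012102254, 'cy': 231.77695623842862, 'cam_to_world': array([[-9.90169172e-01,  9.53543547e-02, -1.02335519e-01,
         5.39477582e+02],
       [-1.39576497e-01, -6.25798173e-01,  7.67394976e-01,
         6.54446839e+02],
       [ 9.13307194e-03,  7.74134481e-01,  6.32955285e-01,
         6.37381904e+02],
       [ 0.00000000e+00,  0.00000000e+00,  0.00000000e+00,
         1.00000000e+00]])}
{'clock': 0.1, 'joints': array([-1.24962643e+00,  3.00457322e-01,  1.52150937e+00,  1.50141214e-06,
        1.32071973e+00, -6.66165186e-02]), 'qd': array([ 0.00195498, -0.00118993, -0.0002654 , -0.00117216,  0.00023191,
       -0.00151234]), 'effort': array([ 7.22872355e-04, -5.32644939e+01, -3.53285444e+01,  7.08612800e-02,
        2.34605034e-02, -7.09944948e-05]), 'eef_pos': array([ 207.89097671, -508.9395801 ,  204.92422621]), 'eef_rot': array([-3.14050141e+00, -7.42604165e-05,  3.87786000e-01]), 'wrist_force': array([-0.04268934,  0.35691113,  0.43175858]), 'moment': array([ 0.02005253,  0.00824225, -0.01368235]), 'finger_force': 0.0, 'finger_gap': 93.9856350051344}
```

View pics/scene0.png

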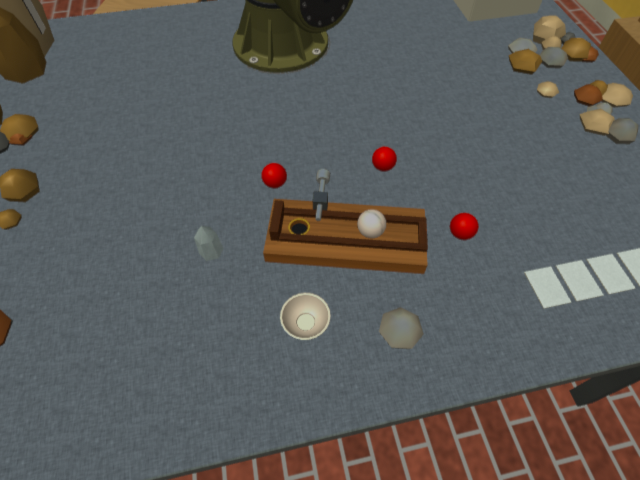

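View pics/side0.png

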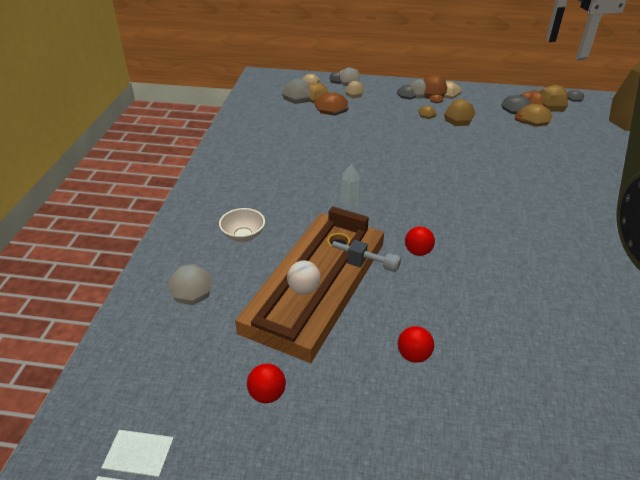

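Scene: whitish ball (372,223), knob (323,175), cup (299,228); lookalikes to reject: red balls at (274,175), (385,158), (464,226), and the white bowl (305,316). Side: ball (304,277), knob (392,262), cup (340,240). I'll choose the whitish ball on the track, fit the stand's pose, and check it in one crop.

```bash
cat > fit.py <<'E'
from h import *
from scipy.optimize import least_squares
C={n:eyes.camera(n) for n in("scene","side")}
ob=[("scene","k",323,175),("side","k",392,262),("scene","c",299,228),("side","c",340,240),("scene","b",372,223),("side","b",304,277)]
def T(p,q):
    c,s=np.cos(p[2]),np.sin(p[2]);return np.array([p[0]+c*q[0]-s*q[1],p[1]+s*q[0]+c*q[1],q[2]])
def loc(p):return {"k":(-95,-51,50),"c":(0,-85,30),"b":(0,p[3],55)}
def res(p):return np.concatenate([np.array(w2px(C[n],T(p,loc(p)[k])))-(u,v) for n,k,u,v in ob])
s=least_squares(res,[500,0,0,30]);p=s.x
print("pose",p.round(3),"res",s.fun.round(1))
for k,q in loc(p).items():print(k,T(p,q).round(1))
c=C["scene"]
for n,u,v,z in(("red1",274,175,25),("red2",385,158,25),("red3",464,226,25),("bowl",305,316,16),("lump",401,328,20)):print(n,px2w(c,u,v,z).round())
E
cat >> fit.py <<'E'
o=[]
for n,(x,y,w,h) in{"scene":(250,150,200,140),"side":(220,190,200,180)}.items():
    f=3;im=cv2.resize(C[n]["pixels"][y:y+h,x:x+w,::-1],None,fx=f,fy=f,interpolation=cv2.INTER_CUBIC)
    P=lambda q:tuple(int(round((a-b)*f)) for a,b in zip(w2px(C[n],T(p,q)),(x,y)))
    cs=[P((a*60,b*140,30)) for a,b in((1,1),(1,-1),(-1,-1),(-1,1))]
    cv2.polylines(im,[np.array(cs)],True,(0,255,0),1)
    for q in loc(p).values():cv2.drawMarker(im,P(q),(255,255,0),0,10,1)
    o.append(im[:, :600])
im=np.vstack(o);im=cv2.resize(im,None,fx=.62,fy=.62);cv2.imwrite("pics/crop1.png",im);print(im.shape)
E
python3 fit.py
```

```text
pose [ 6.27878e+02  1.80150e+01 -3.16000e-01  4.40440e+01] res [-0.5  4.2 -3.  -0.1 -0.8 -2.7  1.6  1.1 -0.3 -0.   1.7  1.7]
k [521.7  -0.9  50. ]
c [601.5 -62.8  30. ]
b [641.6  59.9  55. ]
red1 [469. -87.  25.]
red2 [473. 138.  25.]
red3 [664. 229.  25.]
bowl [769. -84.  16.]
lump [823.  59.  20.]
(595, 372, 3)
```

View pics/crop1.png

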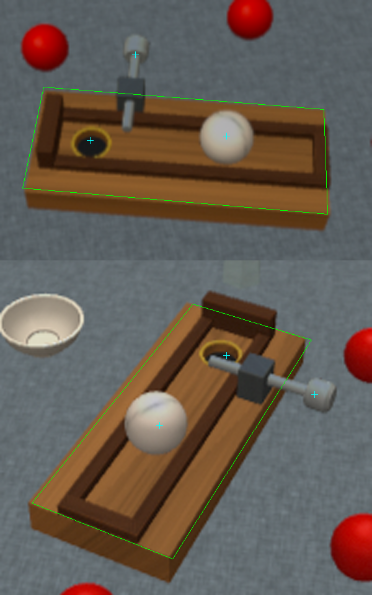

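The crop confirms the fit: slab outline matches to ~2 mm; whitish ball at the marker, knob about 5 mm further out than the marker in both views. Next: go above the knob.

Call:
play_rows --pt "0.03 0.048 0" --pt "0.06 0.096 0" --pt "0.09 0.144 0" --pt "0.12 0.192 0" --pt "0.15 0.24 0" --pt "0.18 0.288 0" --pt "0.21 0.336 0" --pt "0.24 0.384 0" --pt "0.27 0.432 -0.01" --pt "0.295 0.475 -0.02" --pt "0.31 0.508 -0.02" --pt "0.31 0.508 -0.02" --yaw '[-0.06,-0.13,-0.2,-0.27,-0.34,-0.41,-0.48,-0.55,-0.62,-0.68,-0.704,-0.704]' --hand 0.6 --force 25

```text
clock: 1.7
eef_pos: [518.3, 0.7, 185.0]
eef_rot: [3.142, 0.001, -0.314]
wrist_force: [0.6, -0.3, 0.3]
finger_gap: 56.7
finger_force: 0.0
```

```bash
cat >> h.py <<'E'
def wrist():
    from scipy.spatial.transform import Rotation as R
    s=telemetry.read_state();c=eyes.camera("wrist");M=np.eye(4);M[:3,:3]=R.from_euler("xyz",s["eef_rot"]).as_matrix();M[:3,3]=s["eef_pos"]
    c["cam_to_world"]=M@np.array(c["T_tool_cam"]);return s,c
E
python3 - <<'E'
from h import *
s,c=wrist();save(c,"pics/w1.png");print(s["clock"],s["eef_pos"],s["eef_rot"],s["joints"])
print(px2w(c,320,240,50))
def T(q,p=(627.9,18,-.316)):
    k,l=np.cos(p[2]),np.sin(p[2]);return [p[0]+k*q[0]-l*q[1],p[1]+l*q[0]+k*q[1],q[2]]
for q in((-95,-51,50),(0,-85,30),(0,44,55),(-59,-64,62),(-59,-38,62)):print(q,np.round(w2px(c,T(q))))
E
```

```text
1.7 [518.3230964    0.69506131 184.95133592] [ 3.14153870e+00  8.02012947e-04 -3.13526660e-01] [-6.94041602e-02  2.48014450e-01  1.63609534e+00  1.48697895e-04
  1.25827414e+00  1.81487303e+00]
[517.68813938  -2.71038181  50.        ]
(-95, -51, 50) [317. 236.]
(0, -85, 30) [357. 122.]
(0, 44, 55) [196. 120.]
(-59, -64, 62) [333. 197.]
(-59, -38, 62) [301. 197.]
```

View pics/w1.png

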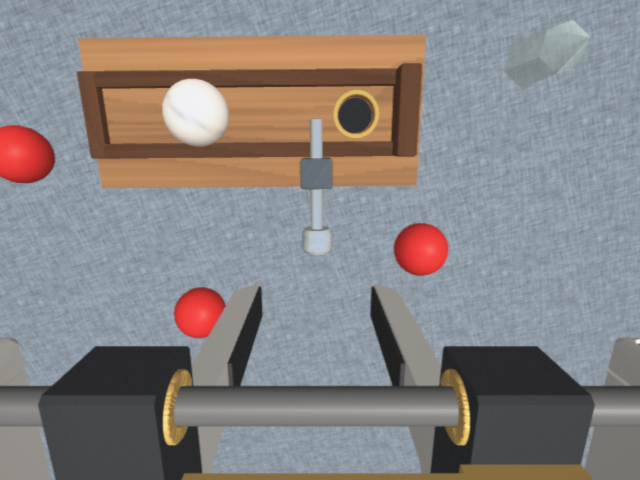

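Wrist view: knob (317,241), cup (356,113), ball (195,112), bar tip (316,120). The tip is short of the track's middle, so the bolt starts about 10 mm out; refit with knob offset free.

```bash
cat > fit2.py <<'E'
from h import *
from scipy.optimize import least_squares
s,w=wrist();C={"scene":eyes.camera("scene"),"side":eyes.camera("side"),"w":w}
ob=[("scene","k",323,175.5),("side","k",392,262),("scene","c",298.7,227.6),("side","c",339,240.5),("scene","b",372,223),("side","b",304,277),
("w","k",317,241),("w","c",356,113.5),("w","b",195,112),("w","A",80,38),("w","B",425,36),("w","t",316,120)]
def T(p,q):
    c,s=np.cos(p[2]),np.sin(p[2]);return np.array([p[0]+c*q[0]-s*q[1],p[1]+s*q[0]+c*q[1],q[2]])
def loc(p):return {"k":(-95-p[4],-51,50),"c":(0,-85,30),"b":(0,p[3],55),"A":(60,140,30),"B":(60,-140,30),"t":(5-p[4],-51,50)}
def res(p):return np.concatenate([np.array(w2px(C[n],T(p,loc(p)[k])))-(u,v) for n,k,u,v in ob])
s=least_squares(res,[630,18,-.3,40,5],loss="soft_l1");p=s.x
print("pose",p.round(3));print(res(p).reshape(-1,2).round(1).tolist())
for k,q in loc(p).items():print(k,T(p,q).round(1))
E
python3 fit2.py
```

```text
pose [ 6.3267e+02  1.6019e+01 -3.0800e-01  4.3699e+01  1.0015e+01]
[[-0.9, 1.8], [-0.0, 0.2], [-1.1, 0.4], [-0.5, -0.6], [-0.9, 2.2], [-1.0, 0.3], [-0.4, 0.2], [-0.0, 1.6], [0.0, 1.7], [-1.8, -0.1], [1.1, -0.4], [-0.1, 0.1]]
k [517.1  -0.8  50. ]
c [606.9 -65.   30. ]
b [645.9  57.7  55. ]
A [732.2 131.3  30. ]
B [ 647.5 -135.6   30. ]
t [612.4 -31.1  50. ]
```

Call:
play_rows --pt "-0.001 0 -0.04" --pt "-0.001 0 -0.08" --pt "-0.001 0 -0.115" --pt "-0.001 0 -0.14" --pt "-0.001 0 -0.154" --pt "-0.001 0 -0.154" --yaw '[0,0,0,0.005,0.005,0.005]'

```text
clock: 2.65
eef_pos: [516.7, -1.6, 31.2]
eef_rot: [3.141, 0.001, -0.312]
wrist_force: [0.0, -0.2, -0.2]
finger_gap: 56.7
finger_force: 0.0
```

Call:
play_rows --pt "0 0 0" --pt "0 0 0" --pt "0 0 0" --pt "0 0 0" --pt "0 0 0" --pt "0 0 0" --yaw '[0,0,0,0,0,0]' --hand 0.1 --force 25

```text
clock: 3.4
eef_pos: [517.6, 0.1, 31.9]
eef_rot: [-3.139, -0.001, -0.311]
wrist_force: [2.6, 11.5, 0.4]
finger_gap: 25.1
finger_force: 25.0
```

Call:
play_rows --pt "-0.004 0.003 0" --pt "-0.009 0.004 0" --pt "-0.014 0.006 0" --pt "-0.019 0.0075 0" --pt "-0.023 0.009 0" --pt "-0.026 0.01 0" --pt "-0.028 0.0105 0" --pt "-0.028 0.0105 0" --yaw '[0,0,0,0,0,0,0,0]'

```text
clock: 4.4
eef_pos: [491.9, 8.4, 32.2]
eef_rot: [-3.141, -0.008, -0.311]
wrist_force: [22.3, -7.0, -10.0]
finger_gap: 24.9
finger_force: 25.0
```

Bolt hit its stop (23 N, ~27 mm travel from ~10). Release and rise.

Call:
play_rows --pt "0.002 -0.001 0" --pt "0.002 -0.001 0" --pt "0.002 -0.001 0" --pt "0.002 -0.001 0.0" --pt "0.002 -0.001 0.04" --pt "0.002 -0.001 0.08" --pt "0.002 -0.001 0.12" --pt "0.002 -0.001 0.12" --yaw '[0,0,0,0,0,0,0,0]' --hand 0.6

```text
clock: 5.4
eef_pos: [492.1, 8.4, 154.0]
eef_rot: [-3.14, -0.005, -0.311]
wrist_force: [0.5, 0.5, 0.0]
finger_gap: 56.5
finger_force: 0.0
```

```bash
python3 - <<'E'
from h import *
s,c=wrist();save(c,"pics/w2.png");print(s["clock"],s["eef_pos"])
def T(q,p=(632.7,16,-.308)):
    k,l=np.cos(p[2]),np.sin(p[2]);return [p[0]+k*q[0]-l*q[1],p[1]+l*q[0]+k*q[1],q[2]]
for q in((-131,-51,50),(0,-85,30),(0,44,55),(-31,-51,50)):print(q,np.round(w2px(c,T(q))))
E
```

```text
5.4 [492.083704     8.35324487 154.04848623]
(-131, -51, 50) [318. 250.]
(0, -85, 30) [363.  75.]
(0, 44, 55) [179.  68.]
(-31, -51, 50) [317. 116.]
```

View pics/w2.png

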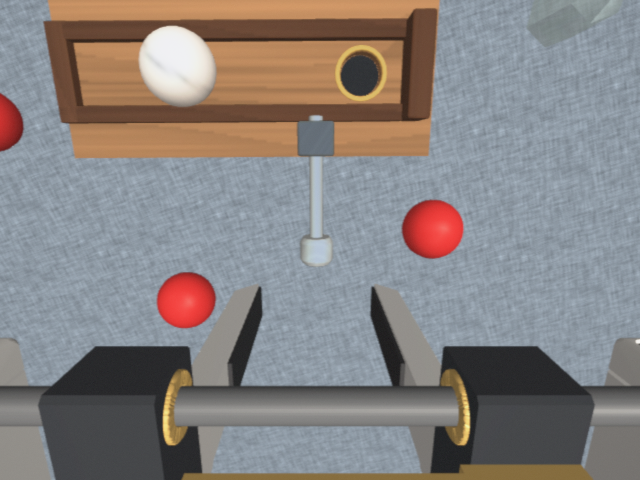

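Bolt fully out: knob (316,250) vs predicted (318,250), bar clear of the track; ball still at (178,66). Close the fingers and go behind the ball.

Call:
play_rows --pt "0.035 0.02 0" --pt "0.08 0.045 0" --pt "0.12 0.07 0" --pt "0.15 0.087 0" --pt "0.1705 0.098 0" --pt "0.1705 0.098 0" --pt "0.1705 0.098 -0.03" --pt "0.1705 0.098 -0.06" --pt "0.1705 0.098 -0.09" --pt "0.1705 0.098 -0.105" --pt "0.1705 0.098 -0.105" --yaw '[0,0,0,0,0,0,0,0,0,0,0]' --hand 0.0 --force 10

```text
clock: 6.82
eef_pos: [660.7, 106.0, 45.6]
eef_rot: [3.141, 0.002, -0.311]
wrist_force: [0.3, -0.7, -0.4]
finger_gap: 0.4
finger_force: 0.0
```

```bash
python3 - <<'E'
from h import *
c=eyes.camera("side");im=c["pixels"][150:400,200:450,::-1];im2=eyes.camera("scene")["pixels"][120:300,240:450,::-1]
cv2.imwrite("pics/s2.png",np.hstack([cv2.resize(im,(400,400)),cv2.resize(im2,(400,400))]))
E
```

```text
(no output)
```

View pics/s2.png

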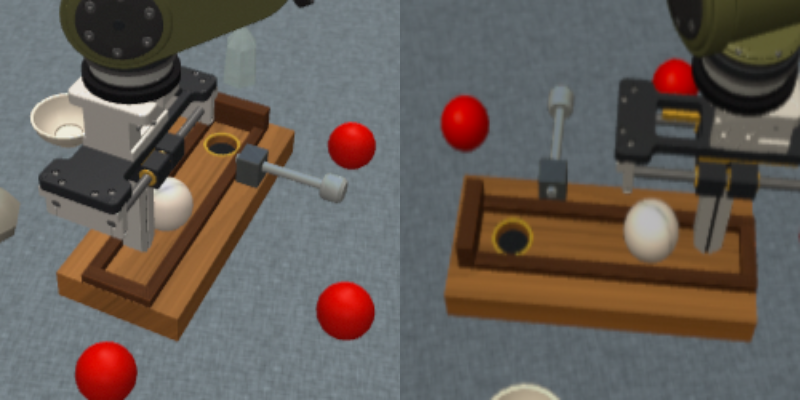

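Fingers (711,235 right panel) stand in the track behind the ball, clear of it. Push slowly.

Call:
play_rows --pt "-0.001 -0.003 0" --pt "-0.003 -0.009 0" --pt "-0.005 -0.0155 0" --pt "-0.007 -0.022 0" --pt "-0.009 -0.0285 0" --pt "-0.011 -0.035 0" --pt "-0.0132 -0.0415 0" --pt "-0.0153 -0.048 0" --pt "-0.0174 -0.0545 0" --pt "-0.0195 -0.061 0" --pt "-0.0216 -0.0675 0" --pt "-0.0237 -0.0745 0" --yaw '[0,0,0,0,0,0,0,0,0,0,0,0]'

```text
clock: 8.43
eef_pos: [637.6, 31.4, 46.4]
eef_rot: [3.142, 0.0, -0.311]
wrist_force: [-0.1, 0.7, 0.9]
finger_gap: 0.4
finger_force: 0.2
```

Call:
play_rows --pt "-0.0021 -0.0065 0" --pt "-0.0042 -0.013 0" --pt "-0.0062 -0.0195 0" --pt "-0.0083 -0.026 0" --pt "-0.0103 -0.0325 0" --pt "-0.0124 -0.039 0" --pt "-0.0145 -0.0455 0" --pt "-0.016 -0.05 0" --pt "-0.0165 -0.052 0" --pt "-0.0165 -0.052 0" --pt "-0.0165 -0.052 0" --pt "-0.0165 -0.052 0" --yaw '[0,0,0,0,0,0,0,0,0,0,0,0]'

```text
clock: 9.93
eef_pos: [621.3, -20.0, 46.4]
eef_rot: [3.142, -0.0, -0.311]
wrist_force: [-0.2, -0.1, 0.6]
finger_gap: 0.6
finger_force: 0.0
```

```bash
python3 - <<'E'
from h import *
c=eyes.camera("side");im=c["pixels"][150:400,200:450,::-1];im2=eyes.camera("scene")["pixels"][120:300,240:450,::-1]
cv2.imwrite("pics/s3.png",np.hstack([cv2.resize(im,(400,400)),cv2.resize(im2,(400,400))]))
E
```

```text
(no output)
```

View pics/s3.png

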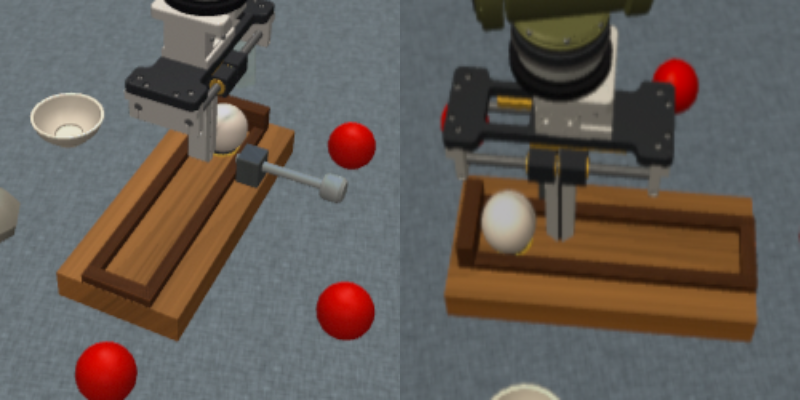

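The ball sits in the cup (right panel (508,222), rim visible below). Lift, return above the knob, open, and check.

Call:
play_rows --pt "0.001 0.003 0.02" --pt "0.002 0.006 0.06" --pt "0.002 0.006 0.104" --pt "-0.03 0.012 0.104" --pt "-0.07 0.018 0.104" --pt "-0.11 0.025 0.104" --pt "-0.1303 0.0285 0.104" --pt "-0.1303 0.0285 0.104" --yaw '[0,0,0,0,0,0,0,0]'

```text
clock: 11.02
eef_pos: [490.5, 8.5, 150.9]
eef_rot: [-3.141, -0.001, -0.311]
wrist_force: [0.2, 0.1, 0.1]
finger_gap: 0.5
finger_force: 0.0
```

Call:
play_rows --pt "0 0 0" --pt "0 0 0" --pt "0 0 0" --yaw '[0,0,0]' --hand 0.6 --force 25

```text
clock: 11.4
eef_pos: [491.3, 8.2, 150.2]
eef_rot: [3.141, 0.0, -0.311]
wrist_force: [0.4, 0.5, 0.7]
finger_gap: 27.3
finger_force: 0.0
```

```bash
python3 - <<'E'
from h import *
s,c=wrist();save(c,"pics/w3.png");print(s["clock"],s["eef_pos"],s["finger_gap"])
def T(q,p=(632.7,16,-.308)):
    k,l=np.cos(p[2]),np.sin(p[2]);return [p[0]+k*q[0]-l*q[1],p[1]+l*q[0]+k*q[1],q[2]]
for q in((-131,-51,50),(0,-85,50)):print(q,np.round(w2px(c,T(q))))
E
```

```text
11.4 [491.26310848   8.24760056 150.18238783] 27.26747071607228
(-131, -51, 50) [317. 250.]
(0, -85, 50) [366.  66.]
```

View pics/w3.png

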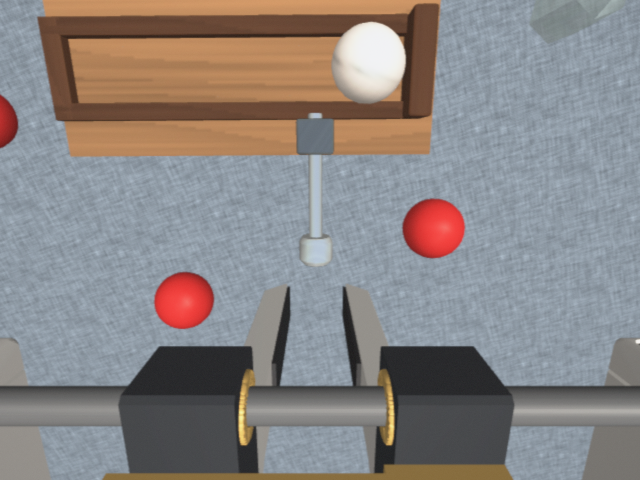

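Ball (369,63) vs expected seat (366,66): seated within ~2 mm calibration error. Knob (316,250). Descend, grip, push in.

Call:
play_rows --pt "0 0 0" --pt "0 0 0" --pt "0 0 0" --pt "0 0 -0.03" --pt "0 0 -0.07" --pt "0 0 -0.105" --pt "0 0 -0.119" --pt "0 0 -0.119" --yaw '[0,0,0,0,0,0,0,0]'

```text
clock: 12.45
eef_pos: [490.9, 8.3, 31.4]
eef_rot: [3.141, 0.001, -0.311]
wrist_force: [0.7, -0.8, 0.3]
finger_gap: 56.5
finger_force: 0.0
```

Call:
play_rows --pt "0 0 0" --pt "0 0 0" --pt "0 0 0" --pt "0 0 0" --pt "0 0 0" --pt "0 0 0" --yaw '[0,0,0,0,0,0]' --hand 0.1 --force 25

```text
clock: 13.2
eef_pos: [491.3, 8.6, 31.8]
eef_rot: [-3.141, -0.001, -0.311]
wrist_force: [0.8, 4.0, 5.3]
finger_gap: 25.2
finger_force: 25.0
```

Call:
play_rows --pt "0.004 -0.001 0" --pt "0.009 -0.003 0" --pt "0.014 -0.0045 0" --pt "0.019 -0.006 0" --pt "0.024 -0.0076 0" --pt "0.028 -0.0089 0" --pt "0.032 -0.0102 0" --pt "0.0345 -0.011 0" --pt "0.036 -0.0115 0" --pt "0.037 -0.0118 0" --pt "0.037 -0.0118 0" --yaw '[0,0,0,0,0,0,0,0,0,0,0]'

```text
clock: 14.58
eef_pos: [525.8, -2.4, 31.6]
eef_rot: [3.141, 0.006, -0.311]
wrist_force: [-18.5, 9.5, 19.4]
finger_gap: 24.6
finger_force: 25.0
```

Travelled 36 mm to the stop. Relax, release, rise and verify.

Call:
play_rows --pt "-0.001 0.0005 0" --pt "-0.001 0.0005 0" --pt "-0.001 0.0005 0" --pt "-0.001 0.0005 0" --pt "-0.001 0.0005 0.0" --pt "-0.001 0.0005 0.04" --pt "-0.001 0.0005 0.08" --pt "-0.001 0.0005 0.12" --pt "-0.001 0.0005 0.12" --pt "-0.001 0.0005 0.12" --yaw '[0,0,0,0,0,0,0,0,0,0]' --hand 0.6

```text
clock: 15.82
eef_pos: [526.6, -2.9, 150.6]
eef_rot: [3.141, 0.001, -0.311]
wrist_force: [-0.8, 0.5, 0.0]
finger_gap: 56.7
finger_force: 0.0
```

```bash
python3 - <<'E'
from h import *
s,c=wrist();save(c,"pics/w4.png");print(s["clock"],s["eef_pos"],s["finger_gap"])
def T(q,p=(632.7,16,-.308)):
    k,l=np.cos(p[2]),np.sin(p[2]);return [p[0]+k*q[0]-l*q[1],p[1]+l*q[0]+k*q[1],q[2]]
for q in((-95,-51,50),(0,-85,50),(5,-51,50)):print(q,np.round(w2px(c,T(q))))
E
```

```text
15.825 [526.59214944  -2.9314099  150.60366619] 56.722859479011525
(-95, -51, 50) [317. 251.]
(0, -85, 50) [364. 123.]
(5, -51, 50) [317. 115.]
```

View pics/w4.png

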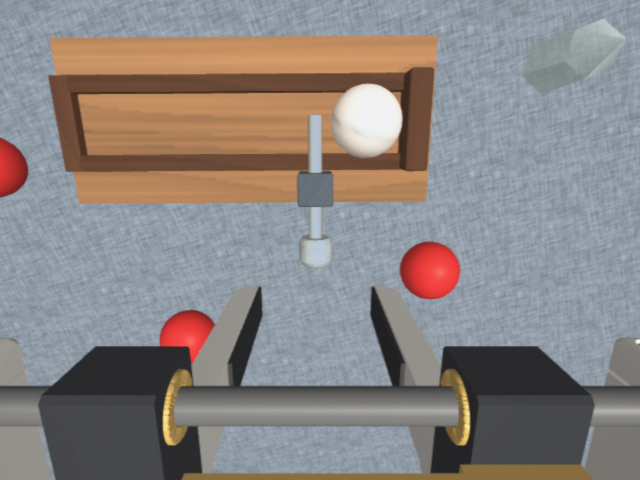

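Knob (316,251) vs predicted (317,251), tip (316,115) as predicted, ball seated (367,121). Hand in.

```bash
python3 -c "
from cell import manip
print(manip.sign_off())"
```

```text
the job is handed in; nothing more can be done
None
```

The job is handed in: by the last camera check the ball sits in the cup and the bolt is fully in behind it, and the sign-off returned no verdict.

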